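Wedge a bracket tight in the welding jig

TASK

The U-shaped bracket lies loose in the welding jig. Pick up the hammer and tap the wedge into its slot with it, until the wedge will go no further and holds the bracket tight against the jig's fence; then lay the hammer down flat on the bench without dropping it. Touch the wedge only with the hammer, and leave the other things on the bench where they are.

Things in the scene. Friction and masses are not known exactly. Their poses are not given: they have to be found in the camera images.
- jig: Welding jig bolted to the bench; it does not move. Grey base plate 150 (x) by 210 (y) by 8 mm thick, origin at the centre of its underside, z up. Fence at its -x side, end stop at +y, wedge lug at +x. Four bolt heads, tops 14 mm above the bench, at x = +-64, y = +-90 mm.
- fence (a point): Middle of the inner (+x) face of the jig's upright angle-iron fence, at the plate's top: jig x = -50, y = 0 mm. The fence is 95 mm long (along y), its top 40 mm above the bench.
- end_stop (a point): Middle of the -y face of the end stop, a block on the jig 45 (x) by 14 by 24 mm high: jig x = -17.5, y = +42 mm. It stops the bracket from sliding along +y; the wedge passes beside it.
- lug (a point): Middle of the inner face of the wedge lug, an upright steel block fixed on the jig, y from -40 to +40 mm, top 38 mm above the bench. Its inner face slopes 1 in 6, as the wedge does: jig x = 41.7 mm at y = -40, 28.3 mm at y = +40. The slot is the gap between this face and the bracket; its wide mouth is at -y.
- bracket: Loose steel U bracket in the jig between fence and wedge, web down: 70 (x) by 80 (y) by 45 mm high, 4 mm thick, an upright ear at each x side; about 0.4 kg. Origin: centre of its underside; axes as the jig's. At first 2.5 to 4.8 mm off the fence and 1 to 5 mm off the end stop; the wedge pushes it onto both. On the fence its origin is at jig x = -15 mm.
- wedge: Loose steel wedge on the jig plate, its tip already in the slot: 120 mm long along its +y (the driving direction, the jig's +y), 28 mm high, 28 mm thick (x) at the butt, 8 mm at the tip; straight side -x to the bracket, sloping side +x to the lug; 0.45 kg. Origin below the middle of the butt, on the underside.
- wedge_butt (a point): Centre of the wedge's flat butt, the face to strike, 28 by 28 mm, facing its -y; 22 mm above the bench. It goes in 39 to 56 mm, first easily, then (pushing the bracket) at 8 to 15 N, drifting some 6 mm to jig -x; then it stops hard, the force rising steeply within 2 mm. Fully home it is at about jig x = 34, y = -78 mm. Friction then keeps it.
- hammer: Hammer, 0.5 to 0.7 kg, flat on the bench: steel head 95 mm long (y), 28 wide (x), 28 high, a flat face 24 mm across at either end (y = +-47.5 mm). Wooden handle along -x to x = -250 mm, 26 mm high, 20 mm wide near the head, 23 beyond x = -100. Origin: underside, below the head's centre. Centre of mass about 30 mm down the handle.
- hammer_head (a point): Centre of the hammer head, 14 mm above its underside.
- hammer_grip (a point): Middle of the handle's neck, 45 mm from the head's centre: a good place to grip across the handle (20 mm wide) from above.
- hammer_end (a point): On the handle's axis, 10 mm short of its end.
- spare_bracket: Bystander: a second U bracket of the same shape standing on the bench away from the jig.
- spare_wedge: Bystander: a smaller wedge (90 by 20 by 20 mm) lying on the bench beyond the jig.
- wire_brush: Bystander: a wire brush, 240 mm long, 20 to 40 mm wide, 20 mm high, at the back of the bench.
- spanner: Bystander: a flat spanner, 200 mm long.
- gusset_a: Bystander: a small steel gusset, 70 by 70 by 46 mm high.
- rim_a: Bystander: a steel ring, 170 mm across, 45 mm high.
Things that resemble listed ones, but are neither listed nor needed, are in the scene too. Leave any blue or brown look-alike of the bracket alone.

How it is judged:
At the end, for the whole second after the job is handed in: Wedge home (butt no more than 4 mm short of its full depth) and pressing on the bracket with over 2 N; bracket flat, square and within 1.5 mm of the fence; hammer flat on the bench (head centre and handle end below 20 mm); all at rest (y of wedge_butt in the frame of jig above -0.082 m and x of bracket in the frame of jig below -0.0135 m and angle between the y axis of bracket and the y axis of jig, either way round below 0.03 rad and angle between each of wedge, bracket's own z axis and vertical below 0.08 rad and contact force between wedge and bracket above 2 N and height (world z) of each of hammer_head, hammer_end below 0.02 m and linear speed of hammer below 0.02 m/s and linear speed of wedge below 0.01 m/s); the robot touches nothing.
It fails at once if the robot touches the wedge itself (more than 2 N) instead of using the hammer (contact force between any of the fingers, the arm and wedge above 2 N).
It fails at once if the hammer is dropped or thrown (free of the fingers and faster than 0.8 m/s) (linear speed of hammer above 0.8 m/s and contact force between the fingers and hammer below 0.3 N).
It fails at once if a bystander is moved by more than 40 mm (distance of any of spare_bracket, spare_wedge, wire_brush, spanner, gusset_a, rim_a from where it was at the start of the episode above 0.04 m).
It also fails if it takes over 58 s, if anything falls off the work surface, if the arm or the gripper's body presses on something with over 40 N, if the wrist force passes 120 N, or if a joint passes its speed limit or range.

ROBOT

A 6-joint arm with a two-finger parallel gripper is mounted at the origin on the work surface. World frame = base frame: x ahead of the robot, y to its left, z up, the work surface at z = 0. Lengths are in m, angles in rad, forces in N, time in s.
With the tool pointing down it reaches from about 0.275 to 0.875 m from the base axis. Payload 12.5 kg.
Tool frame: the origin (TCP) lies at the very end of the fingers, on their centre line; the grasp point (between the pads) lies arm.pinch_z behind it (arm.pinch_z is the distance from the TCP to the grasp point, in m); z points along the fingers, y is the line along which they close (so a half turn about z gives the same grasp; the last joint's range is limited). The gripper opens to 85 mm and grips with 20 to 120 N. Pads are 22 mm wide; open, the fingers measure 114 mm over their backs; the gripper's body (76 mm by 85 mm) begins 54 mm behind the grasp point. The pads swing forward as they close: fully open they stand 13 mm farther back than shut.
Start: joints at [-1.344, 0.351, 1.652, -0, 1.139, -0.085], TCP at [0.169, -0.523, 0.198] pointing down, gripper open.
Joint ranges: [-2.75, 2.75], [-0.79, 2.1], [0.01, 2.65], [-1.57, 4.71], [0.07, 3.14], [-2.87, 2.87]. Speed limits (rad/s): [2.22, 2.22, 2.79, 3.14, 3.14, 3.14].

INTERFACE

Orientations are given as [roll, pitch, yaw] about the fixed x, y, z axes, in that order (R = Rz(yaw) Ry(pitch) Rx(roll)).
In Python, from cell import status, imaging, arm, silhouettes, mark_of gives the robot as it stands. The module is installed in compiled form; this text tells all that it offers.
- The arm moves only by the tool carry_out, never from a script. Its argument "rows" is a list of rows, each an object of numbers: "tx", "ty", "tz": the shift along the tool's x, y, z in cm; "wx", "wy", "wz": the turn, a rotation vector about the tool's x, y, z in degrees; "claw": the finger opening in cm, from 0 to 8.54. A call has 1 to 8 rows; each row shifts and turns the commanded pose from where the row before left it, along the tool's axes as they then stand; what a row does not reach is not made up. A row lasts 1/8 s, in which the tool goes at most 62.5 mm and 10.7 degrees, less where a joint would pass 70% of its speed; a pose out of reach is approached as far as the arm can. A call is refused whole if a number of a shift passes 6.25 or a number of a turn 10.7, either way. A call with a gripper value outside its range is refused whole. The fingers move at their own pace and stop on an object; the grip force is fixed at half the most. Time passes only in rows, so rows that do not move let the fingers close. It gives the time, the measured TCP pose, the force, the opening and the grip force at its end, in the units of the state.
- status.get_state(): the state, without advancing time (a new reading comes with each control period).
- imaging.grab_frame(name): name is "side" or "top"; returns (picture, depth): 420x560x3 uint8, red, green, blue; 420x560 float32, m along the optical axis (not along the pixel's ray), 0 where there is no reading.
- imaging.calibration(name): a dict with "camera_matrix" (3x3 intrinsics, pixels), "dist" ([k1, k2, p1, p2, k3] as OpenCV has them; the pictures are not rectified), "pose" (4x4, takes a point from camera to world coordinates). Camera axes: x right, y up, looking along -z (the intrinsics and any distortion apply to the point x, -y, -z); pixel columns grow to the right and rows downward; lengths in m; the calibration is good to about 2 mm. A picture is of the moment at which its call begins. calibration takes no time and is no camera call.
- arm.hand_in(): hands the job in; it is judged then, once.
Trained networks look in the newest picture that a camera, given by its name, has taken for a name from the list of things; names that differ only in an ending like _2 or _b are one class to them, and where a whole thing is asked for, a point or a joint stands for the part that bears it (a point fixed in the world has none). Each returns a list of dicts, best first, with "p" (0 to 1); they miss things now and then, are a little off and sometimes report something else, mostly with a low value. They report only what shows in the picture. A call takes as long as a camera call. They do not tell look-alikes from the thing itself.
- silhouettes(camera, name): "mask" (420x560 bool, what is visible of it) and "at" ([row, column] in pixels, amid what is visible of it).
- mark_of(camera, name): "at" ([row, column] in pixels: a listed point, or the origin of a listed thing).
The state is a dict: "time_s": time; "q": joint angles; "qd": joint speeds; "joint_efforts": joint torques, N m; "position": TCP position; "tool_rot": TCP orientation; "ft_force": force on the tool from outside, world axes, zero at the start; "torque": the same for the moment, N m; "grip_width": opening from 0.0 (shut) to 1.0 (fully open); "grasp_force": force on a finger pad.
Only numpy, scipy, OpenCV 4.12 (cv2) and the standard library are available. Lean on these libraries where they do the work, as an engineer would, in place of code of your own. Each camera call takes 0.05 s, during which the arm holds its last target. There are 200 camera calls.

## Working session

There is one attempt and no reset: what is moved stays moved. The work goes in short steps, Python scripts to look and compute and a tool call to move; the robot and the scene stay as the last step left them, time stands still between calls to the robot, and variables do not carry over. Pictures are saved under pics/ and viewed, at most 10 in all, crops included, and the job is handed in when it is done.

Besides the shell and the picture viewer there is one more tool, called after "Call:" by a JSON object that holds its "api" and its "payload", one argument or row to a line. carry_out: Moves the arm, as the interface text tells. Its arguments: {"type":"object","properties":{"rows":{"type":"array"}},"required":["rows"]}

```bash
mkdir -p pics
cat > h.py <<'E'
import numpy as np, cv2
from cell import status, imaging, arm, silhouettes, mark_of
def ray(cam,rc):
    c=imaging.calibration(cam);K=np.array(c["camera_matrix"]);P=np.array(c["pose"])
    u=cv2.undistortPoints(np.array([[[rc[1],rc[0]]]],float),K,np.array(c["dist"]))[0,0]
    return P[:3,3],P[:3,:3]@np.array([u[0],-u[1],-1.])
def at_z(cam,rc,z):
    o,d=ray(cam,rc); return o+d*(z-o[2])/d[2]
def at_d(cam,rc,dep):
    o,d=ray(cam,rc); return o+d*dep[int(rc[0]),int(rc[1])]
def save(p,n): cv2.imwrite("pics/"+n,cv2.cvtColor(p,cv2.COLOR_RGB2BGR))
E
cat > a.py <<'E'
from h import *
np.set_printoptions(precision=4,suppress=True)
fr={c:imaging.grab_frame(c) for c in("top","side")}
for c in fr: save(fr[c][0],c+"0.png"); print(c,imaging.calibration(c)["pose"])
Z=dict(jig=0,fence=.008,end_stop=.02,lug=.023,bracket=.008,wedge=.008,wedge_butt=.022,hammer=0,hammer_head=.014,hammer_grip=.013,hammer_end=.013)
for n in Z:
  for c in fr:
    for r in mark_of(c,n)[:3]: print(n,c,round(r["p"],2),np.round(r["at"],1),at_z(c,r["at"],Z[n]))
print(status.get_state()); print(arm.pinch_z)
E
python3 a.py
```

```text
top [[-0.0077  0.9856 -0.1686  0.3001]
 [-0.9999 -0.0061  0.01   -0.0039]
 [ 0.0089  0.1687  0.9856  1.1512]
 [ 0.      0.      0.      1.    ]]
side [[-0.8782  0.3311 -0.345   0.1678]
 [-0.4779 -0.6325  0.6095  0.6121]
 [-0.0164  0.7002  0.7138  0.7904]
 [ 0.      0.      0.      1.    ]]
jig top 0.62 [204.5 228.1] [0.5192 0.128  0.    ]
jig side 0.76 [260.8 253.1] [0.5188 0.1207 0.    ]
jig side 0.51 [156.  315.2] [ 0.5575 -0.3229  0.    ]
fence top 0.56 [222.4 222.5] [0.4685 0.1416 0.008 ]
fence side 0.79 [272.4 266.2] [0.4703 0.1405 0.008 ]
end_stop top 0.8 [207.7 212.5] [0.5069 0.1676 0.02  ]
end_stop side 0.87 [274.9 245.6] [0.5043 0.1761 0.02  ]
end_stop side 0.48 [157.1 313.9] [ 0.5489 -0.2924  0.02  ]
lug top 0.96 [193.5 232.8] [0.545  0.1131 0.023 ]
lug top 0.43 [168.5 448.5] [ 0.6117 -0.4769  0.023 ]
lug side 0.9 [250.5 245.4] [0.5412 0.117  0.023 ]
lug side 0.29 [222.3 279.4] [ 0.5123 -0.003   0.023 ]
lug side 0.22 [224.9 278.8] [0.5093 0.0057 0.023 ]
bracket top 0.91 [284.2 205.9] [0.3041 0.1829 0.008 ]
bracket top 0.75 [209.8 228.5] [0.503  0.1258 0.008 ]
bracket top 0.
[... 1006 characters left out ...]
.1 151.3] [0.6    0.3966 0.013 ]
hammer_end top 0.72 [271.7 422.2] [ 0.3323 -0.3899  0.013 ]
hammer_end top 0.64 [264.2 112.6] [0.3579 0.4296 0.013 ]
hammer_end side 0.76 [157.4 392. ] [ 0.3387 -0.4103  0.013 ]
{'time_s': 1.2, 'q': array([-1.3436,  0.3507,  1.6518, -0.    ,  1.1391, -0.0846]), 'qd': array([ 0.0008, -0.0006, -0.0012, -0.    , -0.0013, -0.0013]), 'joint_efforts': array([ -0.004 , -50.605 , -29.1653,  -0.0003,   0.0006,   0.    ]), 'position': array([ 0.1687, -0.5235,  0.1977]), 'tool_rot': array([-3.1415,  0.    ,  0.3118]), 'ft_force': array([-0.2237, -0.1477, -0.6516]), 'torque': array([ 0.0179, -0.024 , -0.0545]), 'grasp_force': 0.0, 'grip_width': 1.0021185162866844}
0.0187
```

Run:
```python
import cv2
for n in("top","side"):
    im=cv2.imread(f"pics/{n}0.png"); cv2.imwrite(f"pics/{n}0b.png",cv2.resize(im,(784,588)))
```

```text
(no output)
```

View pics/top0b.png

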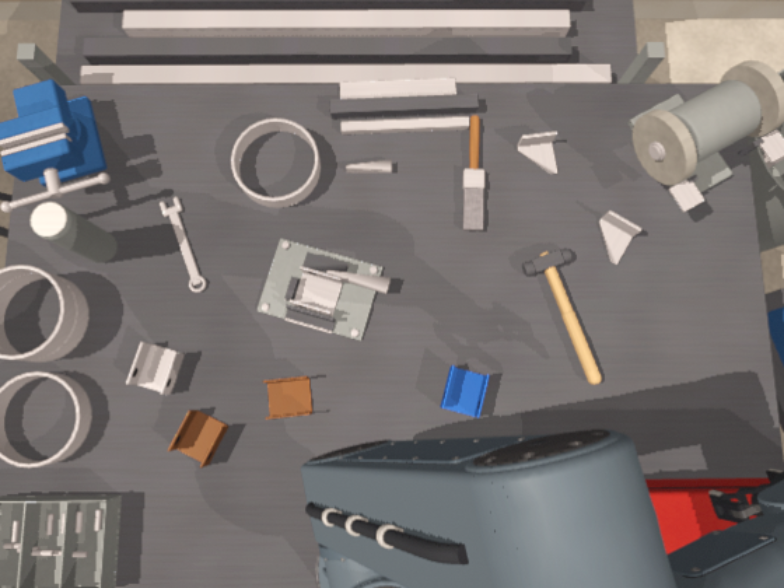

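View pics/side0b.png

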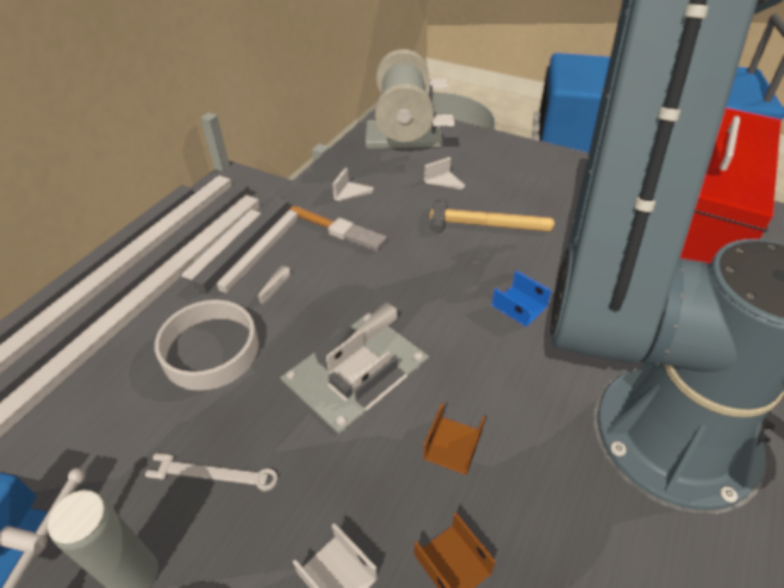

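Top view (1.4x): the jig is at (320,290) with the wedge butt at (387,285), and the only hammer has its head at (548,262) and handle end at (595,380). The steel bracket candidates are the one in the jig (318,292) and the spare at (155,368). The blue one (466,392) and the brown ones (290,397), (198,437) are look-alikes. The one in the jig, between fence and wedge, is the one meant. I'll enlarge it to confirm.

```bash
cat > b.py <<'E'
from h import *
np.set_printoptions(precision=4,suppress=True)
p,d=imaging.grab_frame("top")
im=cv2.cvtColor(p,cv2.COLOR_RGB2BGR)
cv2.imwrite("pics/jig.png",cv2.resize(im[165:250,178:290],None,fx=7,fy=7,interpolation=cv2.INTER_CUBIC))
for n,z in(("hammer",.02),("wedge",.036),("jig",.008)):
  for r in silhouettes("top",n)[:2]:
    m=r["mask"].astype(np.uint8); pts=np.argwhere(m)
    q=np.array([at_z("top",x,z)[:2] for x in pts])
    c,s,a=cv2.minAreaRect((q*1000).astype(np.float32)); 
    print(n,round(r["p"],2),len(pts),"rect",np.round(c,1),np.round(s,1),round(a,2), "mean",q.mean(0))
    if n=="hammer":
      pc=np.linalg.eigh(np.cov(q.T))[1][:,1]; print("pca yaw",np.arctan2(pc[1],pc[0]))
      # handle only
      c0=np.array([.557,-.312]); far=np.linalg.norm(q-c0,axis=1)>.06
      hq=q[far]; v=np.linalg.eigh(np.cov(hq.T))[1][:,1]; print("handle mean",hq.mean(0),"yaw",np.arctan(v[1]/v[0]))
      hd=q[np.linalg.norm(q-c0,axis=1)<.055]; print(cv2.minAreaRect((hd*1000).astype(np.float32)))
E
python3 b.py
```

```text
hammer 0.88 1127 rect [ 461.5 -368.9] [263.5  98.5] 28.37 mean [ 0.4749 -0.3445]
pca yaw -2.8096899809991562
handle mean [ 0.4136 -0.3656] yaw 0.3335093776853287
((558.0039672851562, -320.0787658691406), (85.09214782714844, 84.12190246582031), 58.55411148071289)
hammer 0.19 803 rect [504.8 131. ] [82.4 75.3] 73.53 mean [0.5038 0.1298]
pca yaw 1.341386733854105
handle mean [0.5038 0.1298] yaw 1.341386733854105
((0.0, 0.0), (0.0, 0.0), 0.0)
wedge 0.93 353 rect [521.   49.1] [112.   31.3] 81.74 mean [0.5224 0.0388]Traceback (most recent call last):
  File "b.py", line 9, in <module>
    q=np.array([at_z("top",x,z)[:2] for x in pts])
                ~~~~^^^^^^^^^^^
  File "h.py", line 8, in at_z
    o,d=ray(cam,rc); return o+d*(z-o[2])/d[2]
        ~~~^^^^^^^^
  File "h.py", line 4, in ray
    c=imaging.calibration(cam);K=np.array(c["camera_matrix"]);P=np.array(c["pose"])
ValueError: time passes only in moves, steps and waits
```

View pics/jig.png

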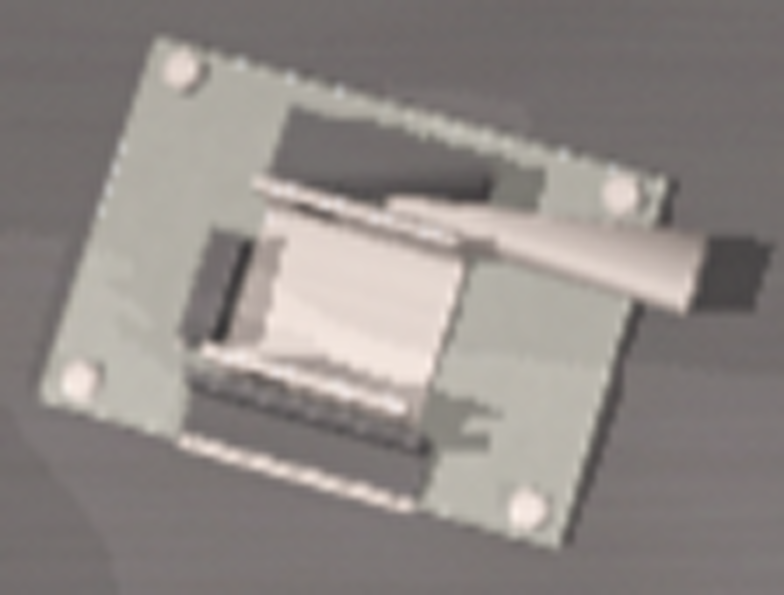

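The crop shows the steel bracket in the jig, between the fence (bottom edge) and the wedge lug (top). The wedge tip is in the slot and its butt's top edge runs (705,240)–(688,312). Bolts are at (180,69), (622,195), (527,508), (80,380). This is the right bracket and wedge.

```bash
python3 - <<'E'
s=open('h.py').read()
s=s.replace('def ray','C={n:imaging.calibration(n) for n in("top","side")}\ndef ray').replace('c=imaging.calibration(cam)','c=C[cam]')
open('h.py','w').write(s)
E
cat > c.py <<'E'
from h import *
np.set_printoptions(precision=4,suppress=True)
f=lambda x,y,z:at_z("top",(165+y/7,178+x/7),z)[:2]
B=np.array([f(180,69,.014),f(622,195,.014),f(527,508,.014),f(80,380,.014)])
J=np.array([[64,90],[64,-90],[-64,-90],[-64,90]])/1000
print(B)
Bc=B.mean(0);Hh=(J).T@(B-Bc)
yaw=np.arctan2(Hh[0,1]-Hh[1,0],Hh[0,0]+Hh[1,1]);R=np.array([[np.cos(yaw),-np.sin(yaw)],[np.sin(yaw),np.cos(yaw)]])
print("jig",Bc,yaw,"res",B-Bc-J@R.T)
b=[f(705,240,.036),f(688,312,.036)];print("butt",b,np.mean(b,0),"in jig",(np.mean(b,0)-Bc)@R)
print("home butt world",Bc+R@[.034,-.078])
p,d=imaging.grab_frame("top")
for z,rc in((0.036,(204.5,276)),(0.028,(188.5,388))): print("depth z",at_d("top",rc,d))
E
python3 c.py
```

```text
[[0.5996 0.1943]
 [0.5482 0.0214]
 [0.4261 0.058 ]
 [0.4767 0.2299]]
jig [0.5126 0.1259] -0.28721797446376085 res [[ 0.0001  0.0002]
 [-0.0004 -0.    ]
 [ 0.0004  0.0003]
 [-0.0001 -0.0005]]
butt [array([ 0.5257, -0.0106]), array([ 0.4979, -0.004 ])] [ 0.5118 -0.0073] in jig [ 0.0369 -0.128 ]
home butt world [0.5232 0.0414]
depth z [ 0.5119 -0.0033  0.0345]
depth z [ 0.5551 -0.3059  0.0291]
```

Call:
{"api": "carry_out", "payload": {
  "rows": [
    {"tx": 4.97,"ty": -0.99,"tz": 1},
    {"tx": 4.97,"ty": -0.99,"tz": 1},
    {"tx": 4.97,"ty": -0.99,"tz": 1},
    {"tx": 4.97,"ty": -0.99,"tz": 1},
    {"tx": 4.97,"ty": -0.99,"tz": 1.5},
    {"tx": 4.97,"ty": -0.99,"tz": 1.5},
    {"tx": 4.97,"ty": -0.99,"tz": 1.5},
    {"tx": 4.97,"ty": -0.99,"tz": 1.5,"wz": -1.2}
  ]
}}

```text
$.rows[0]: bad value
```

```bash
cat > d.py <<'E'
from h import *
np.set_printoptions(precision=4,suppress=True)
import sys
p,d=imaging.grab_frame("side"); im=cv2.cvtColor(p,cv2.COLOR_RGB2BGR)
r0,r1,c0,c1=map(int,sys.argv[2:6]); k=min(780/(c1-c0),590/(r1-r0))
cv2.imwrite("pics/"+sys.argv[1],cv2.resize(im[r0:r1,c0:c1],None,fx=k,fy=k,interpolation=cv2.INTER_CUBIC))
s=status.get_state(); print({k:s[k] for k in("time_s","position","tool_rot","ft_force","grip_width","q")})
E
python3 d.py g1.png 90 240 250 450
```

```text
{'time_s': 1.5, 'position': array([ 0.1687, -0.5235,  0.1977]), 'tool_rot': array([ 3.1416, -0.    ,  0.3117]), 'ft_force': array([ 0.9508, -0.19  ,  1.5348]), 'grip_width': 1.0018408827021872, 'q': array([-1.3437,  0.3507,  1.6518,  0.    ,  1.1391, -0.0846])}
```

View pics/g1.png

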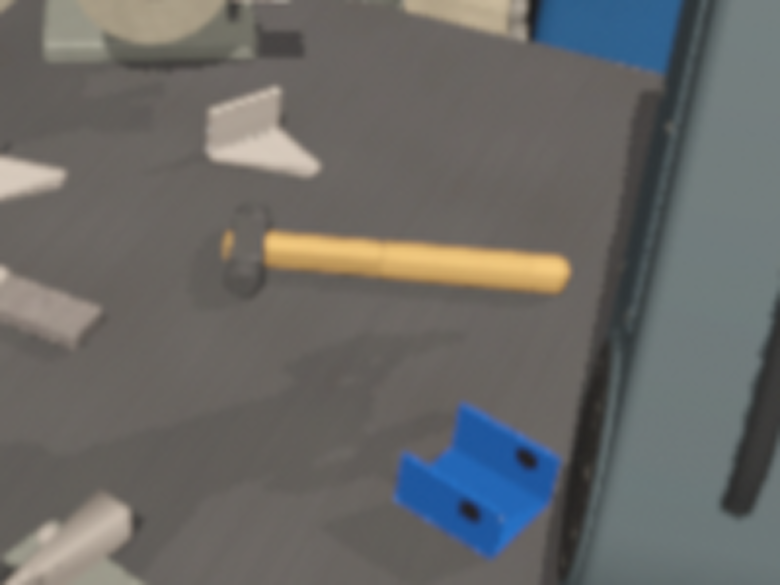

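The move was refused, probably because every row needs all its fields. The picture just shows the hammer untouched, head at about (245,250). I'll send full rows.

Call:
{"api": "carry_out", "payload": {
  "rows": [
    {"tx": 4.97,"ty": -0.99,"tz": 1,"wx": 0,"wy": 0,"wz": 0,"claw": 8.5},
    {"tx": 4.97,"ty": -0.99,"tz": 1,"wx": 0,"wy": 0,"wz": 0,"claw": 8.5},
    {"tx": 4.97,"ty": -0.99,"tz": 1,"wx": 0,"wy": 0,"wz": 0,"claw": 8.5},
    {"tx": 4.97,"ty": -0.99,"tz": 1,"wx": 0,"wy": 0,"wz": 0,"claw": 8.5},
    {"tx": 4.97,"ty": -0.99,"tz": 1.5,"wx": 0,"wy": 0,"wz": 0,"claw": 8.5},
    {"tx": 4.97,"ty": -0.99,"tz": 1.5,"wx": 0,"wy": 0,"wz": 0,"claw": 8.5},
    {"tx": 4.97,"ty": -0.99,"tz": 1.5,"wx": 0,"wy": 0,"wz": 0,"claw": 8.5},
    {"tx": 4.97,"ty": -0.99,"tz": 1.5,"wx": 0,"wy": 0,"wz": -1.2,"claw": 8.5}
  ]
}}

```text
time_s: 2.5
position: [0.5243, -0.3252, 0.0973]
tool_rot: [3.141, -0.0, 0.333]
ft_force: [-0.0, -0.8, 0.6]
grip_width: 0.996
grasp_force: 0.0
```

```bash
python3 d.py g2.png 90 240 250 450
```

```text
{'time_s': 2.55, 'position': array([ 0.5278, -0.3217,  0.0953]), 'tool_rot': array([-3.1401, -0.0007,  0.3368]), 'ft_force': array([-1.0585,  5.8364, -2.4555]), 'grip_width': 0.9939907941286887, 'q': array([-0.6234,  0.5872,  1.5538,  0.0017,  1.0015,  0.6096])}
```

View pics/g2.png

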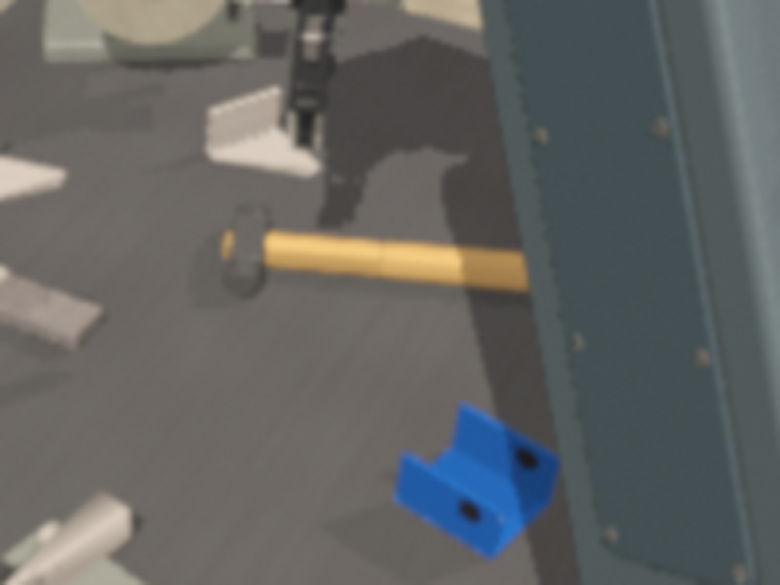

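The gripper stands over the neck (fingers at about (305,130) while still 95 mm up). Down, then grip.

Call:
{"api": "carry_out", "payload": {
  "rows": [
    {"tx": 0,"ty": 0,"tz": 2.5,"wx": 0,"wy": 0,"wz": 0,"claw": 8.5},
    {"tx": 0,"ty": 0,"tz": 2.5,"wx": 0,"wy": 0,"wz": 0,"claw": 7},
    {"tx": 0,"ty": 0,"tz": 2,"wx": 0,"wy": 0,"wz": 0,"claw": 6},
    {"tx": 0,"ty": 0,"tz": 1.4,"wx": 0,"wy": 0,"wz": 0,"claw": 6},
    {"tx": 0,"ty": 0,"tz": 0.7,"wx": 0,"wy": 0,"wz": 0,"claw": 6},
    {"tx": 0,"ty": 0,"tz": 0.2,"wx": 0,"wy": 0,"wz": 0,"claw": 6},
    {"tx": 0,"ty": 0,"tz": 0,"wx": 0,"wy": 0,"wz": 0,"claw": 4},
    {"tx": 0,"ty": 0,"tz": 0,"wx": 0,"wy": 0,"wz": 0,"claw": 3}
  ]
}}

```text
time_s: 3.55
position: [0.5231, -0.3263, 0.0053]
tool_rot: [3.141, -0.001, 0.333]
ft_force: [-1.0, 0.3, 0.3]
grip_width: 0.352
grasp_force: 0.0
```

Call:
{"api": "carry_out", "payload": {
  "rows": [
    {"tx": 0,"ty": 0,"tz": 0,"wx": 0,"wy": 0,"wz": 0,"claw": 2},
    {"tx": 0,"ty": 0,"tz": 0,"wx": 0,"wy": 0,"wz": 0,"claw": 1},
    {"tx": 0,"ty": 0,"tz": 0,"wx": 0,"wy": 0,"wz": 0,"claw": 0},
    {"tx": 0,"ty": 0,"tz": 0,"wx": 0,"wy": 0,"wz": 0,"claw": 0},
    {"tx": 0,"ty": 0,"tz": 0,"wx": 0,"wy": 0,"wz": 0,"claw": 0},
    {"tx": 0,"ty": 0,"tz": 0,"wx": 0,"wy": 0,"wz": 0,"claw": 0}
  ]
}}

```text
time_s: 4.3
position: [0.5229, -0.3261, 0.0047]
tool_rot: [-3.142, 0.0, 0.333]
ft_force: [-0.8, 0.1, -0.2]
grip_width: -0.0
grasp_force: 0.0
```

```bash
python3 d.py g3.png 110 210 260 400
```

```text
{'time_s': 4.35, 'position': array([ 0.5229, -0.3261,  0.0047]), 'tool_rot': array([-3.1415,  0.    ,  0.3328]), 'ft_force': array([-0.3249,  0.0359,  0.6044]), 'grip_width': 0.0017983759844437867, 'q': array([-0.6332,  0.7111,  1.5979,  0.    ,  0.8327,  0.6049])}
```

View pics/g3.png

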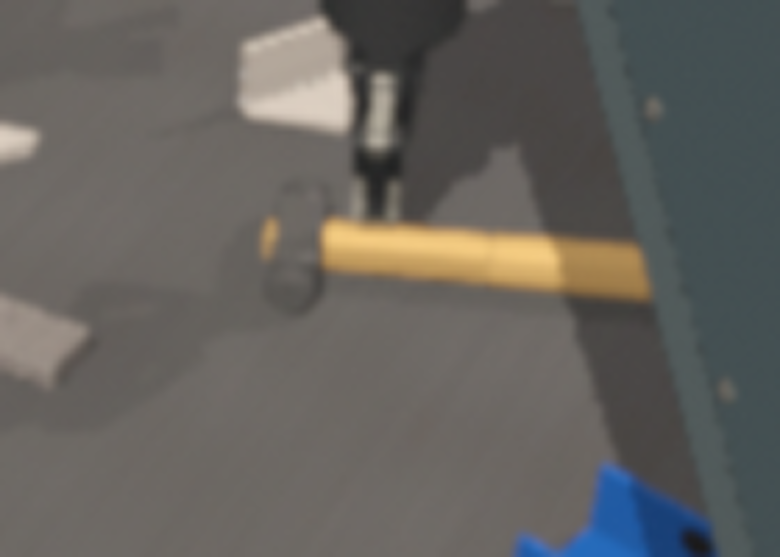

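The fingers shut on nothing: at (378,215) they end behind or above the handle's far edge, and the hammer has not moved (head at (300,245)). I'll measure the offset with depth.

```bash
cat > e.py <<'E'
from h import *
np.set_printoptions(precision=4,suppress=True)
p,d=imaging.grab_frame("side")
def P(cx,cy):
    rc=(110+cy/5.571,260+cx/5.571); return at_d("side",rc,d)
for n,c in dict(tipL=(358,205),tipM=(378,205),tipR=(392,205),tip2=(385,190),up=(380,120),handle=(380,240),h1=(380,228),h2=(380,252),h3=(380,265),h4=(560,250),h5=(560,280),headc=(300,245),headtop=(300,215),bench=(450,350),bench2=(250,340)).items(): print(n,P(*c))
p2,d2=imaging.grab_frame("top")
for rc in((188.5,388),(188.5,391),(200,394),(215,399),(230,405),(250,414),(220,350)): print("top",rc,p2[int(rc[0]),int(rc[1])],at_d("top",rc,d2))
save(p2,"t3.png")
E
python3 e.py
```

```text
tipL [ 0.526  -0.3134  0.0529]
tipM [ 0.5143 -0.313   0.0572]
tipR [ 0.5099 -0.3226  0.0523]
tip2 [ 0.5109 -0.3123  0.0687]
up [ 0.5048 -0.2797  0.1354]
handle [ 0.5151 -0.323   0.0265]
h1 [ 0.5138 -0.3177  0.0388]
h2 [ 0.5141 -0.3218  0.0194]
h3 [ 0.5132 -0.3213  0.011 ]
h4 [ 0.4247 -0.3613  0.0256]
h5 [ 0.4192 -0.3507  0.0142]
headc [ 0.554  -0.3029  0.023 ]
headtop [ 0.5633 -0.3224  0.0272]
bench [ 0.4549 -0.2831  0.0011]
bench2 [ 0.5541 -0.2415  0.0005]
top (188.5, 388) [90 93 97] [ 0.486  -0.2241  0.333 ]
top (188.5, 391) [85 92 98] [ 0.4741 -0.2156  0.3853]
top (200, 394) [62 66 71] [ 0.4277 -0.1848  0.51  ]
top (215, 399) [87 94 99] [ 0.3945 -0.1737  0.5699]
top (230, 405) [79 86 91] [ 0.3687 -0.1692  0.6082]
top (250, 414) [78 84 88] [ 0.3389 -0.1627  0.6596]
top (220, 350) [107 117 121] [ 0.3709 -0.0858  0.6831]
```

```bash
cat > e2.py <<'E'
from h import *
np.set_printoptions(precision=4,suppress=True)
p,d=imaging.grab_frame("side")
for col in(322,325,327,329,331):
    print(col)
    for r in range(140,160,1):
        q=at_d("side",(r,col),d); print(r,p[r,col],q) if r>143 else 0
s=status.get_state();print(s["position"],s["joint_efforts"],s["ft_force"])
E
python3 e2.py
```

```text
322
144 [114 109 104] [ 0.5651 -0.3924 -0.0017]
145 [117 112 107] [0.1678 0.6121 0.7904]
146 [118 113 108] [ 0.5603 -0.3815 -0.0009]
147 [119 114 108] [ 0.5572 -0.3744  0.0009]
148 [128 119 108] [ 0.5562 -0.3724 -0.0014]
149 [164 138 106] [ 0.5523 -0.3632  0.0021]
150 [208 171 111] [ 0.5396 -0.3316  0.0239]
151 [233 193 122] [ 0.5348 -0.3201  0.0294]
152 [242 201 128] [ 0.5338 -0.3181  0.0274]
153 [238 198 125] [ 0.5331 -0.317   0.0245]
154 [223 183 113] [ 0.5323 -0.3156  0.0218]
155 [207 167 102] [ 0.5309 -0.3126  0.0206]
156 [195 157  95] [ 0.5307 -0.3128  0.0166]
157 [182 146  90] [ 0.5305 -0.3129  0.0128]
158 [156 127  89] [ 0.532  -0.3174  0.0052]
159 [118 104  91] [ 0.5312 -0.316   0.0025]
325
144 [93 89 81] [ 0.5218 -0.3068  0.069 ]
145 [98 94 86] [0.1678 0.6121 0.7904]
146 [107 103  95] [ 0.5227 -0.3106  0.0588]
147 [107 102  94] [ 0.5222 -0.3099  0.0558]
148 [105  99  89] [ 0.521  -0.3074  0.0541]
149 [127 111  90] [ 0.5221 -0.311   0.0476]
150 [170 139  95] [ 0.5422 -0.3641  0.001 ]
151 [214 175 110] [ 0.5269 -0.325   0.0289]
152 [240 199 127] [ 0.5259 -0.3231  0.0267]
153 
[... 1802 characters left out ...]
0.5337 -0.3927  0.0008]
147 [104  98  91] [ 0.5306 -0.3852  0.0028]
148 [109 104  95] [ 0.5301 -0.3846 -0.0005]
149 [119 106  91] [ 0.5279 -0.3795 -0.0004]
150 [166 134  93] [ 0.5258 -0.3746 -0.0003]
151 [214 174 109] [ 0.5108 -0.3342  0.0284]
152 [237 197 125] [ 0.5093 -0.3307  0.0274]
153 [243 203 130] [ 0.5082 -0.3287  0.0254]
154 [235 195 124] [ 0.507  -0.3261  0.0237]
155 [218 178 111] [ 0.506  -0.3243  0.0214]
156 [203 164 100] [ 0.5053 -0.3232  0.0186]
157 [191 153  93] [ 0.5048 -0.3228  0.0152]
158 [173 137  86] [ 0.5043 -0.3222  0.0119]
159 [139 114  84] [ 0.505  -0.3251  0.0057]
[ 0.5229 -0.3261  0.0047] [  0.0019 -63.4302 -22.7129  -0.0001   0.0007   0.    ] [0.345  0.0907 0.7383]
```

The depth puts the fingertips at z ≈ 0.04 m while 0.005 is reported, so the true tips are about 35 mm higher than stated. Sideways they are right over the neck. I'll open, go down gently watching the force, and grip again.

Call:
{"api": "carry_out", "payload": {
  "rows": [
    {"tx": 0,"ty": 0,"tz": 0,"wx": 0,"wy": 0,"wz": 0,"claw": 6},
    {"tx": 0,"ty": 0,"tz": 0,"wx": 0,"wy": 0,"wz": 0,"claw": 6},
    {"tx": 0,"ty": 0,"tz": 0,"wx": 0,"wy": 0,"wz": 0,"claw": 6},
    {"tx": 0,"ty": 0,"tz": 0,"wx": 0,"wy": 0,"wz": 0,"claw": 6},
    {"tx": 0,"ty": 0,"tz": 0.8,"wx": 0,"wy": 0,"wz": 0,"claw": 6},
    {"tx": 0,"ty": 0,"tz": 0.8,"wx": 0,"wy": 0,"wz": 0,"claw": 6},
    {"tx": 0,"ty": 0,"tz": 0.6,"wx": 0,"wy": 0,"wz": 0,"claw": 6},
    {"tx": 0,"ty": 0,"tz": 0,"wx": 0,"wy": 0,"wz": 0,"claw": 6}
  ]
}}

```text
time_s: 5.5
position: [0.5226, -0.3258, -0.018]
tool_rot: [-3.141, 0.001, 0.333]
ft_force: [0.9, 0.7, -0.1]
grip_width: 0.706
grasp_force: 0.0
```

```bash
cat > e3.py <<'E'
from h import *
np.set_printoptions(precision=4,suppress=True)
p,d=imaging.grab_frame("side")
for r in range(130,176):
  for col in range(310,340,3):
    q=at_d("side",(r,col),d)
    if p[r,col].max()-p[r,col].min()<40 and .012<q[2]<.09 and np.hypot(*(q[:2]-[.52,-.325]))<.06 and r>146 : print(r,col,p[r,col],q)
save(p,"g4raw.png")
E
python3 e3.py
```

```text
147 310 [100  97  92] [ 0.5774 -0.3242  0.0273]
147 313 [101  97  92] [ 0.5684 -0.3269  0.0285]
147 316 [100  95  92] [ 0.5602 -0.3314  0.0284]
148 310 [101  97  91] [ 0.5754 -0.3201  0.0268]
148 313 [101  97  92] [ 0.5664 -0.3227  0.0282]
148 316 [100  96  92] [ 0.558  -0.3267  0.0284]
148 325 [47 48 47] [ 0.5118 -0.2836  0.0732]
149 310 [110 102  93] [ 0.5723 -0.3133  0.0286]
149 313 [101  96  93] [ 0.5638 -0.3169  0.0291]
149 316 [102  98  94] [ 0.5556 -0.3214  0.029 ]
149 325 [59 59 57] [ 0.5079 -0.2741  0.0774]
149 328 [58 57 56] [ 0.5006 -0.2792  0.0764]
150 310 [118 106  95] [ 0.5688 -0.3057  0.0311]
150 313 [101  97  92] [ 0.5614 -0.3117  0.0297]
150 316 [106 101  97] [ 0.5538 -0.3176  0.0283]
150 325 [77 76 73] [ 0.5066 -0.2712  0.0761]
150 328 [75 74 71] [ 0.4975 -0.2717  0.079 ]
151 310 [118 107  94] [ 0.568  -0.3043  0.0285]
151 313 [102  98  94] [ 0.5605 -0.3101  0.0272]
151 316 [111 105 100] [ 0.5508 -0.3108  0.0301]
151 325 [80 79 75] [ 0.5054 -0.2689  0.0745]
151 328 [80 79 76] [ 0.4982 -0.2741  0.0735]
152 310 [116 106  95] [ 0.5655 -0.299   0.0291]
152 313 [105 100 
[... 1523 characters left out ...]
333]
158 328 [113 106  94] [ 0.5021 -0.2899  0.0354]
159 313 [109 104 100] [ 0.5433 -0.2732  0.0283]
159 316 [86 82 79] [ 0.5399 -0.2886  0.0186]
159 322 [140 131 118] [ 0.5195 -0.286   0.0279]
159 325 [71 69 65] [ 0.5087 -0.283   0.034 ]
159 328 [110 104  93] [ 0.5019 -0.2902  0.0314]
160 313 [102  98  94] [ 0.542  -0.2705  0.0268]
160 316 [82 78 75] [ 0.5392 -0.2873  0.0159]
160 322 [122 117 108] [ 0.5203 -0.2889  0.0217]
160 325 [81 79 73] [ 0.5105 -0.2884  0.0257]
160 328 [104 100  90] [ 0.5042 -0.2971  0.0218]
161 313 [92 89 85] [ 0.5415 -0.2699  0.0236]
161 316 [79 76 73] [ 0.5361 -0.2804  0.0181]
162 313 [91 87 84] [ 0.542  -0.2713  0.0185]
163 313 [90 87 83] [ 0.541  -0.2696  0.0163]
```

Call:
{"api": "carry_out", "payload": {
  "rows": [
    {"tx": 0,"ty": 0,"tz": 0.6,"wx": 0,"wy": 0,"wz": 0,"claw": 6},
    {"tx": 0,"ty": 0,"tz": 0.6,"wx": 0,"wy": 0,"wz": 0,"claw": 4},
    {"tx": 0,"ty": 0,"tz": 0,"wx": 0,"wy": 0,"wz": 0,"claw": 3},
    {"tx": 0,"ty": 0,"tz": 0,"wx": 0,"wy": 0,"wz": 0,"claw": 2},
    {"tx": 0,"ty": 0,"tz": 0,"wx": 0,"wy": 0,"wz": 0,"claw": 1},
    {"tx": 0,"ty": 0,"tz": 0,"wx": 0,"wy": 0,"wz": 0,"claw": 1},
    {"tx": 0,"ty": 0,"tz": 0,"wx": 0,"wy": 0,"wz": 0,"claw": 1}
  ]
}}

```text
time_s: 6.42
position: [0.5231, -0.3264, -0.029]
tool_rot: [3.141, -0.0, 0.333]
ft_force: [-0.4, -1.8, 2.1]
grip_width: 0.22
grasp_force: 59.6
```

Gripped: 19 mm opening, 60 N. Lifting.

Call:
{"api": "carry_out", "payload": {
  "rows": [
    {"tx": 0,"ty": 0,"tz": -0.5,"wx": 0,"wy": 0,"wz": 0,"claw": 1},
    {"tx": 0,"ty": 0,"tz": -1.5,"wx": 0,"wy": 0,"wz": 0,"claw": 1},
    {"tx": 0,"ty": 0,"tz": -2,"wx": 0,"wy": 0,"wz": 0,"claw": 1},
    {"tx": 0,"ty": 0,"tz": -2,"wx": 0,"wy": 0,"wz": 0,"claw": 1},
    {"tx": 0,"ty": 0,"tz": -2,"wx": 0,"wy": 0,"wz": 0,"claw": 1},
    {"tx": 0,"ty": 0,"tz": 0,"wx": 0,"wy": 0,"wz": 0,"claw": 1},
    {"tx": 0,"ty": 0,"tz": 0,"wx": 0,"wy": 0,"wz": 0,"claw": 1}
  ]
}}

```text
time_s: 7.3
position: [0.5225, -0.3258, 0.0503]
tool_rot: [-3.141, 0.0, 0.333]
ft_force: [0.1, -0.2, -6.3]
grip_width: 0.22
grasp_force: 59.0
```

Call:
{"api": "carry_out", "payload": {
  "rows": [
    {"tx": 0.42,"ty": -2.3,"tz": 0,"wx": 0,"wy": 0,"wz": 0,"claw": 1},
    {"tx": 0.42,"ty": -4.6,"tz": 0,"wx": 0,"wy": 0,"wz": 0,"claw": 1},
    {"tx": 0.42,"ty": -4.6,"tz": 0,"wx": 0,"wy": 0,"wz": 0,"claw": 1},
    {"tx": 0.42,"ty": -4.6,"tz": 0,"wx": 0,"wy": 0,"wz": 0,"claw": 1},
    {"tx": 0.42,"ty": -4.6,"tz": 0,"wx": 0,"wy": 0,"wz": 0,"claw": 1},
    {"tx": 0.42,"ty": -4.6,"tz": 0,"wx": 0,"wy": 0,"wz": 0,"claw": 1},
    {"tx": 0,"ty": -2.4,"tz": 0,"wx": 0,"wy": 0,"wz": 4,"claw": 1},
    {"tx": 0,"ty": 0,"tz": 0,"wx": 0,"wy": 0,"wz": 6,"claw": 1}
  ]
}}

```text
time_s: 8.3
position: [0.455, -0.0544, 0.0501]
tool_rot: [-3.141, 0.002, 0.157]
ft_force: [1.1, -0.3, -5.3]
grip_width: 0.225
grasp_force: 59.5
```

Call:
{"api": "carry_out", "payload": {
  "rows": [
    {"tx": 0,"ty": 0,"tz": 0,"wx": 0,"wy": 0,"wz": 6,"claw": 1},
    {"tx": 0,"ty": 0,"tz": 0,"wx": 0,"wy": 0,"wz": 6,"claw": 1},
    {"tx": 0,"ty": 0,"tz": 0,"wx": 0,"wy": 0,"wz": 6,"claw": 1},
    {"tx": 0,"ty": 0,"tz": 0,"wx": 0,"wy": 0,"wz": 5,"claw": 1},
    {"tx": 0,"ty": 0,"tz": 0,"wx": 0,"wy": 0,"wz": 2.5,"claw": 1},
    {"tx": 0,"ty": 0,"tz": 0,"wx": 0,"wy": 0,"wz": 0,"claw": 1},
    {"tx": 0,"ty": 0,"tz": 0,"wx": 0,"wy": 0,"wz": 0,"claw": 1}
  ]
}}

```text
time_s: 9.18
position: [0.456, -0.056, 0.0504]
tool_rot: [3.142, 0.001, -0.286]
ft_force: [0.0, -0.1, -4.4]
grip_width: 0.22
grasp_force: 59.6
```

```bash
python3 d.py g5.png 190 320 220 393
python3 - <<'E'
from h import *
np.set_printoptions(precision=4,suppress=True)
p,d=imaging.grab_frame("top"); save(p,"t5.png")
for c in("top","side"):
  for n in("hammer_head","hammer_end","hammer_grip"):
    for r in mark_of(c,n)[:2]: print(c,n,round(r["p"],2),np.round(r["at"],1),at_z(c,r["at"],.09))
E
```

```text
{'time_s': 9.225, 'position': array([ 0.4561, -0.056 ,  0.0505]), 'tool_rot': array([ 3.1416,  0.0005, -0.286 ]), 'ft_force': array([ 0.2615, -0.0499, -4.7225]), 'grip_width': 0.22636077696547158, 'q': array([-0.2236,  0.4182,  1.9997,  0.    ,  0.7241,  1.6332])}
side hammer_head 0.65 [188.2 297. ] [ 0.4986 -0.0744  0.09  ]
side hammer_end 0.73 [237.5 377.6] [ 0.2627 -0.0116  0.09  ]
side hammer_end 0.49 [249.8 149.1] [0.7004 0.2596 0.09  ]
side hammer_grip 0.62 [196.3 307.9] [ 0.461  -0.0603  0.09  ]
```

View pics/g5.png

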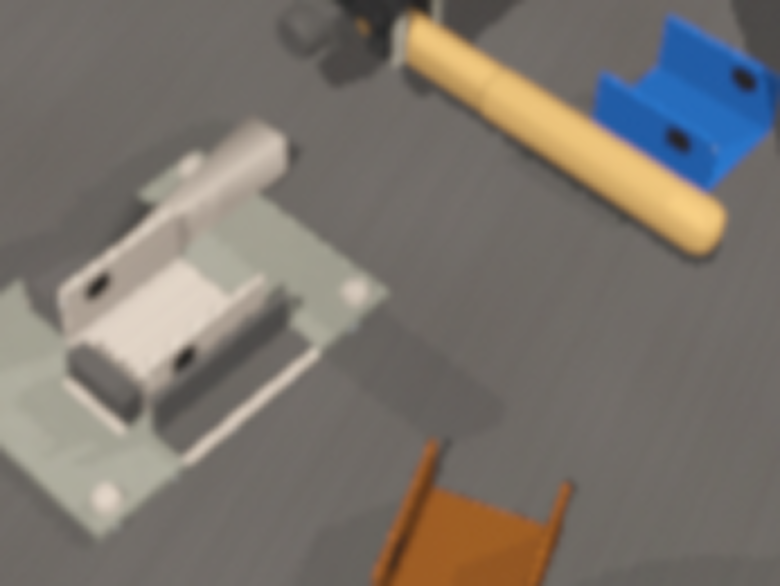

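The hammer is held level, its head (308,25) lined up behind the wedge butt (265,145); the handle clears the blue bracket. I'll lower it to striking height.

Call:
{"api": "carry_out", "payload": {
  "rows": [
    {"tx": 0,"ty": 0,"tz": 1,"wx": 0,"wy": 0,"wz": 0,"claw": 1},
    {"tx": 0,"ty": 0,"tz": 2,"wx": 0,"wy": 0,"wz": 0,"claw": 1},
    {"tx": 0,"ty": 0,"tz": 2,"wx": 0,"wy": 0,"wz": 0,"claw": 1},
    {"tx": 0,"ty": 0,"tz": 1,"wx": 0,"wy": 0,"wz": 0,"claw": 1},
    {"tx": 0,"ty": 0,"tz": 0.6,"wx": 0,"wy": 0,"wz": 0,"claw": 1},
    {"tx": 0,"ty": 0,"tz": 0,"wx": 0,"wy": 0,"wz": 0,"claw": 1},
    {"tx": 0,"ty": 0,"tz": 0,"wx": 0,"wy": 0,"wz": 0,"claw": 1}
  ]
}}

```text
time_s: 10.45
position: [0.4566, -0.0562, -0.0149]
tool_rot: [-3.142, -0.001, -0.287]
ft_force: [-0.2, 0.4, -5.2]
grip_width: 0.22
grasp_force: 59.5
```

```bash
python3 d.py g6.png 190 280 230 350
python3 - <<'E'
from h import *
np.set_printoptions(precision=4,suppress=True)
p,d=imaging.grab_frame("side")
for n in("hammer_head","hammer_end","wedge_butt"):
    for r in mark_of("side",n)[:2]: print(n,round(r["p"],2),np.round(r["at"],1),at_z("side",r["at"],.027))
yaw=-.2872;R=np.array([[np.cos(yaw),-np.sin(yaw)],[np.sin(yaw),np.cos(yaw)]]);B=np.array([.5126,.1259])
A=[]
for r in range(190,250):
  for c in range(260,330):
    q=at_d("side",(r,c),d); j=(q[:2]-B)@R
    if -.25<j[1]<-.11 and .01<q[2]<.06 and -.02<j[0]<.07: A.append([r,c,*(j*1000),q[2]*1000,*p[r,c]])
A=np.array(A)
for a in A[::4]: print(a.astype(int))
E
```

```text
{'time_s': 10.5, 'position': array([ 0.4566, -0.0561, -0.0148]), 'tool_rot': array([-3.1415, -0.0009, -0.2868]), 'ft_force': array([ 0.3796,  0.5517, -5.5157]), 'grip_width': 0.22238473359531621, 'q': array([-0.2236,  0.5506,  2.0199, -0.    ,  0.5702,  1.634 ])}
hammer_head 0.64 [208.5 300.8] [ 0.4838 -0.0699  0.027 ]
hammer_end 0.78 [257.3 370.9] [ 0.2652 -0.0015  0.027 ]
hammer_end 0.54 [220.8 282.7] [ 0.5054 -0.0084  0.027 ]
wedge_butt 0.63 [222.1 283.6] [ 0.5013 -0.0054  0.027 ]
[ 205  288   51 -171   40  104  100   95]
[ 206  304   24 -204   31   54   53   52]
[ 206  313   -9 -200   59   72   68   63]
[ 207  288   45 -165   42  109  104   99]
[ 207  311   -4 -198   53   36   34   34]
[ 207  315  -12 -204   55  142  136  122]
[ 208  288   42 -161   43  104  100   96]
[ 208  310   -1 -197   48   41   39   38]
[ 208  314  -13 -199   55  102   96   86]
[ 209  288   40 -159   42   99   96   92]
[ 209  292   33 -167   41   95   92   87]
[ 209  312   -6 -200   46   47   44   41]
[ 210  284   48 -153   37  101   97   93]
[ 210  288   39 -159   39   99   96   91]
[ 210  292   30 -164   
[... 2636 characters left out ...]
39 -115   35  177  164  153]
[ 220  280   33 -123   33  193  181  168]
[ 220  287   27 -143   23   76   73   70]
[ 220  304  -10 -166   33   74   72   69]
[ 220  308  -14 -176   29  153  138  115]
[ 221  277   34 -113   36  189  177  164]
[ 221  281   27 -121   36  200  188  175]
[ 221  306  -11 -172   26  147  141  127]
[ 221  310  -19 -180   25  173  138   87]
[ 222  280   26 -116   37  206  193  180]
[ 222  310  -19 -180   21  147  119   85]
[ 223  281   26 -119   31  197  184  171]
[ 224  281   26 -119   27  192  180  167]
[ 225  281   25 -118   24  187  175  163]
[ 226  281   25 -118   21  180  168  157]
[ 227  281   25 -118   16  171  159  148]
[ 228  281   26 -119   11  155  144  133]
```

View pics/g6.png

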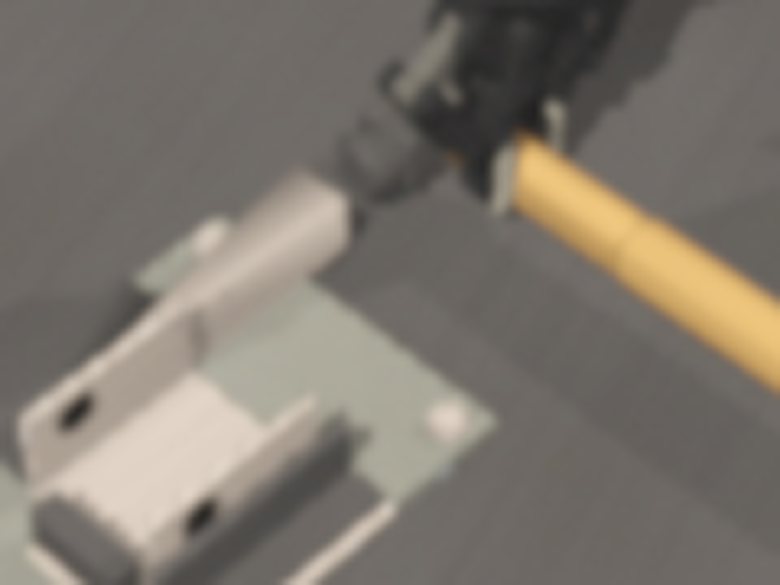

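The head face sits about 14 mm behind the butt, at jig x ≈ 36, head top at 42 mm, level and square. The butt corner is at about (350,205) and the face at about (385,170). Driving forward now, slowly.

Call:
{"api": "carry_out", "payload": {
  "rows": [
    {"tx": 0,"ty": -0.5,"tz": 0,"wx": 0,"wy": 0,"wz": 0,"claw": 1},
    {"tx": 0,"ty": -0.6,"tz": 0,"wx": 0,"wy": 0,"wz": 0,"claw": 1},
    {"tx": 0,"ty": -0.6,"tz": 0,"wx": 0,"wy": 0,"wz": 0,"claw": 1},
    {"tx": 0,"ty": -0.6,"tz": 0,"wx": 0,"wy": 0,"wz": 0,"claw": 1},
    {"tx": 0,"ty": -0.6,"tz": 0,"wx": 0,"wy": 0,"wz": 0,"claw": 1},
    {"tx": 0,"ty": -0.6,"tz": 0,"wx": 0,"wy": 0,"wz": 0,"claw": 1},
    {"tx": 0,"ty": -0.5,"tz": 0,"wx": 0,"wy": 0,"wz": 0,"claw": 1}
  ]
}}

```text
time_s: 11.58
position: [0.4673, -0.0175, -0.0154]
tool_rot: [3.141, 0.001, -0.287]
ft_force: [-3.2, -5.0, -3.3]
grip_width: 0.222
grasp_force: 60.1
```

Call:
{"api": "carry_out", "payload": {
  "rows": [
    {"tx": 0,"ty": -0.4,"tz": 0,"wx": 0,"wy": 0,"wz": 0,"claw": 1},
    {"tx": 0,"ty": -0.4,"tz": 0,"wx": 0,"wy": 0,"wz": 0,"claw": 1},
    {"tx": 0,"ty": -0.4,"tz": 0,"wx": 0,"wy": 0,"wz": 0,"claw": 1}
  ]
}}

```text
time_s: 11.95
position: [0.4694, -0.0064, -0.0156]
tool_rot: [3.14, 0.003, -0.287]
ft_force: [-10.7, -14.0, -0.3]
grip_width: 0.215
grasp_force: 60.6
```

Call:
{"api": "carry_out", "payload": {
  "rows": [
    {"tx": 0,"ty": -0.3,"tz": 0,"wx": 0,"wy": 0,"wz": 0,"claw": 1},
    {"tx": 0,"ty": -0.3,"tz": 0,"wx": 0,"wy": 0,"wz": 0,"claw": 1}
  ]
}}

```text
time_s: 12.2
position: [0.4695, -0.0012, -0.0159]
tool_rot: [3.139, 0.006, -0.287]
ft_force: [-16.0, -20.7, 3.6]
grip_width: 0.224
grasp_force: 61.2
```

```bash
cat > w.py <<'E'
from h import *
import sys
np.set_printoptions(precision=1,suppress=True)
yaw=-.2872;R=np.array([[np.cos(yaw),-np.sin(yaw)],[np.sin(yaw),np.cos(yaw)]]);B=np.array([.5126,.1259])
p,d=imaging.grab_frame("side"); save(p,sys.argv[1])
r=mark_of("side","wedge_butt")
for x in r[:2]: print("butt",x["p"],x["at"],((at_z("side",x["at"],.022)[:2]-B)@R)*1000)
for n,z in(("hammer_head",.027),("hammer_end",.026),("bracket",.008)):
  for x in mark_of("side",n)[:3]: print(n,round(x["p"],2),np.array(x["at"]),((at_z("side",x["at"],z)[:2]-B)@R)*1000)
rr,cc=np.mgrid[205:265,235:320]; A=[]
for a,b in zip(rr.ravel(),cc.ravel()):
    if d[a,b]<=0: continue
    q=at_d("side",(a,b),d); j=(q[:2]-B)@R
    A.append([*(j*1000),q[2]*1000,*p[a,b]])
A=np.array(A); np.save("A.npy",A)
br=A[:,3]; on=(A[:,2]>26)&(A[:,2]<44)&(A[:,0]>15)&(A[:,0]<52)&(A[:,1]<-50)&(A[:,1]>-150)
for y in range(-150,-50,4):
    m=on&(A[:,1]>=y)&(A[:,1]<y+4)
    if m.any(): print(y,m.sum(),"bright",br[m].mean().round(),"x",A[m,0].min(),A[m,0].max(),"z",A[m,2].mean())
s=status.get_state();print(s["time_s"],s["position"]*1000,s["ft_force"],"jig force",s["ft_force"][:2]@R, "tcp jig",(s["position"][:2]-B)@R*1000)
E
python3 w.py w1.png
```

```text
butt 0.82 [228.9, 272.8] [ 32.8 -96.5]
butt 0.63 [165.0, 240.3] [ 285.4 -208. ]
hammer_head 0.86 [219.6 286.1] [  27.8 -139.9]
hammer_head 0.2 [408.1 241.4] [-237.7  248.4]
hammer_end 0.94 [272.  358.3] [-205.2 -138.2]
bracket 0.95 [217.7 372.5] [-119.5 -317. ]
bracket 0.77 [265.6 260. ] [-19.8  -1.3]
bracket 0.63 [322.6 321.8] [-223.4    9.4]
-118 2 bright 72.0 x 21.465836571513904 21.609265265078204 z 29.01634294547212
-114 1 bright 77.0 x 21.63862946297289 21.63862946297289 z 29.822646115748142
-110 17 bright 95.0 x 19.76079369077609 48.44572703015986 z 39.428025634850385
-106 21 bright 96.0 x 21.63927722697476 47.91777879661499 z 37.30359550857831
-102 12 bright 95.0 x 22.805656183927216 44.1250725515274 z 37.29449055387601
-98 16 bright 97.0 x 19.786202453060895 47.759743042249035 z 36.61771605042612
-94 14 bright 107.0 x 22.17660665877005 43.567485641864174 z 36.8650283395437
-90 18 bright 135.0 x 23.199133624316286 46.41894406787777 z 37.16288020670498
-86 14 bright 176.0 x 21.572001065275437 45.43231919345729 z 34.394159531656456
-82 18 bright 179.0 x 22.23703590336185 48.62399421964699 z 35.763701972387736
-78 14 bright 182.0 x 22.769218995600777 46.85646921592407 z 36.02619529887013
-74 17 bright 184.0 x 22.398871009114774 48.13574762106097 z 35.37099501432853
-70 16 bright 186.0 x 21.77877441794903 42.58058637558731 z 34.989212372685174
-66 14 bright 183.0 x 22.005743081263414 46.44979787228365 z 35.873537843826135
-62 15 bright 183.0 x 22.01051943636678 46.06707312843035 z 34.94421122794594
-58 14 bright 186.0 x 19.91931926571421 44.14896656981706 z 35.64187091067776
-54 16 bright 184.0 x 22.280548645429416 45.14859962724816 z 34.87232249552018
12.45 [469.9  -0.8 -16. ] [-10.4 -11.8  -2.7] jig force [ -6.6 -14.3] tcp jig [  -5.  -133.6]
```

The butt is at about jig y −88 now, the hammer still square, with 15–25 N of push. About 9 mm to go.

Call:
{"api": "carry_out", "payload": {
  "rows": [
    {"tx": 0,"ty": -0.3,"tz": 0,"wx": 0,"wy": 0,"wz": 0,"claw": 1},
    {"tx": 0,"ty": -0.3,"tz": 0,"wx": 0,"wy": 0,"wz": 0,"claw": 1}
  ]
}}

```text
time_s: 12.7
position: [0.4707, 0.0046, -0.0162]
tool_rot: [3.139, 0.007, -0.287]
ft_force: [-11.6, -14.2, -4.4]
grip_width: 0.218
grasp_force: 60.1
```

Call:
{"api": "carry_out", "payload": {
  "rows": [
    {"tx": 0,"ty": -0.2,"tz": 0,"wx": 0,"wy": 0,"wz": 0,"claw": 1}
  ]
}}

```text
time_s: 12.82
position: [0.4712, 0.0067, -0.0163]
tool_rot: [3.139, 0.008, -0.287]
ft_force: [-14.6, -17.8, -1.6]
grip_width: 0.217
grasp_force: 60.4
```

```bash
python3 w.py w2.png | grep -v '^-[157]'
```

```text
butt 0.83 [231.7, 269.4] [ 32.2 -83.9]
hammer_head 0.92 [223.1 283.3] [  24.4 -126.2]
hammer_head 0.7 [263.3 252.1] [-12.6  16.1]
hammer_end 0.68 [273.  355.6] [-202.5 -131.6]
hammer_end 0.32 [253.3 244.5] [23.1  8.3]
bracket 0.9 [402.5 322.9] [-332.2  132.3]
bracket 0.83 [263.7 256. ] [-8.8  1.5]
bracket 0.83 [321.  321.6] [-220.6    6.8]
-98 20 bright 98.0 x 21.740844768368706 45.980060643929 z 37.129517423301834
-94 13 bright 96.0 x 21.57084428196923 43.30245932612022 z 36.70122559348518
-90 16 bright 98.0 x 20.21684272225341 38.96364464943191 z 36.2610081152589
-86 14 bright 112.0 x 20.76578552624474 43.80837392087398 z 36.55582899595874
-82 17 bright 144.0 x 22.434617032321288 45.1418578302988 z 36.366855294633055
-66 17 bright 182.0 x 18.513296590967506 45.936026017149175 z 34.64356591475927
-62 15 bright 186.0 x 19.90860456253389 44.103113211281936 z 35.29418155343578
13.075 [471.4   6.7 -16.3] [-12.2 -12.8  -4.4] jig force [ -8.1 -15.7] tcp jig [  -5.8 -126. ]
```

Call:
{"api": "carry_out", "payload": {
  "rows": [
    {"tx": 0,"ty": -0.2,"tz": 0,"wx": 0,"wy": 0,"wz": 0,"claw": 1}
  ]
}}

```text
time_s: 13.2
position: [0.4713, 0.0083, -0.0164]
tool_rot: [3.138, 0.008, -0.287]
ft_force: [-17.0, -19.9, -1.4]
grip_width: 0.222
grasp_force: 60.7
```

Call:
{"api": "carry_out", "payload": {
  "rows": [
    {"tx": 0,"ty": -0.15,"tz": 0,"wx": 0,"wy": 0,"wz": 0,"claw": 1}
  ]
}}

```text
time_s: 13.32
position: [0.4712, 0.0094, -0.0164]
tool_rot: [3.137, 0.009, -0.287]
ft_force: [-19.2, -26.4, 0.4]
grip_width: 0.227
grasp_force: 61.4
```

Call:
{"api": "carry_out", "payload": {
  "rows": [
    {"tx": 0,"ty": -0.15,"tz": 0,"wx": 0,"wy": 0,"wz": 0,"claw": 1}
  ]
}}

```text
time_s: 13.45
position: [0.4709, 0.0101, -0.0165]
tool_rot: [3.136, 0.011, -0.287]
ft_force: [-24.1, -38.2, 3.5]
grip_width: 0.222
grasp_force: 63.7
```

Call:
{"api": "carry_out", "payload": {
  "rows": [
    {"tx": 0,"ty": -0.15,"tz": 0,"wx": 0,"wy": 0,"wz": 0,"claw": 1}
  ]
}}

```text
time_s: 13.58
position: [0.4705, 0.0107, -0.0166]
tool_rot: [3.135, 0.012, -0.287]
ft_force: [-27.7, -48.3, 5.8]
grip_width: 0.22
grasp_force: 67.2
```

```bash
python3 w.py w3.png | grep -v '^-[157]'
```

```text
butt 0.62 [230.7, 269.6] [ 34.3 -86.6]
butt 0.43 [263.0, 251.9] [-8.6 13.5]
hammer_head 0.96 [224.  279.8] [  28.7 -117.7]
hammer_end 0.59 [275.5 356.2] [-207.7 -127. ]
bracket 0.89 [402.7 323.1] [-332.7  132.3]
bracket 0.81 [217.3 370.7] [-115.3 -314.9]
bracket 0.67 [264.5 258.1] [-14.2  -0.4]
-98 12 bright 94.0 x 19.834774713141638 45.00854269220778 z 37.93543716091896
-94 20 bright 96.0 x 18.511570281807046 46.36838194784479 z 36.578708588869205
-90 13 bright 98.0 x 21.681223000479612 42.64658319927774 z 37.12051047032931
-86 14 bright 100.0 x 20.710684225183186 42.66789535510869 z 36.49491008558979
-82 14 bright 123.0 x 21.124654691616783 45.63497197399659 z 36.62317315923444
-66 15 bright 182.0 x 17.920374439438273 42.898727778293264 z 35.29686011991898
-62 17 bright 182.0 x 19.6876950273221 46.17290397628964 z 35.104173519328185
13.825 [470.7  10.5 -16.6] [-25.1 -41.9   5.2] jig force [-12.2 -47.3] tcp jig [  -7.5 -122.5]
```

Call:
{"api": "carry_out", "payload": {
  "rows": [
    {"tx": 0,"ty": -0.15,"tz": 0,"wx": 0,"wy": 0,"wz": 0,"claw": 1},
    {"tx": 0,"ty": -0.1,"tz": 0,"wx": 0,"wy": 0,"wz": 0,"claw": 1}
  ]
}}

```text
time_s: 14.08
position: [0.4695, 0.012, -0.0169]
tool_rot: [3.133, 0.015, -0.288]
ft_force: [-33.9, -59.0, 9.3]
grip_width: 0.222
grasp_force: 77.2
```

Call:
{"api": "carry_out", "payload": {
  "rows": [
    {"tx": 0,"ty": 0.3,"tz": 0,"wx": 0,"wy": 0,"wz": 0,"claw": 1},
    {"tx": 0,"ty": 0.6,"tz": 0,"wx": 0,"wy": 0,"wz": 0,"claw": 1},
    {"tx": 0,"ty": 1,"tz": 0,"wx": 0,"wy": 0,"wz": 0,"claw": 1},
    {"tx": 0,"ty": 2,"tz": 0,"wx": 0,"wy": 0,"wz": 0,"claw": 1},
    {"tx": 0,"ty": 2,"tz": 0,"wx": 0,"wy": 0,"wz": 0,"claw": 1},
    {"tx": 0,"ty": 2,"tz": 0,"wx": 0,"wy": 0,"wz": 0,"claw": 1},
    {"tx": 0,"ty": 2,"tz": 0,"wx": 0,"wy": 0,"wz": 0,"claw": 1},
    {"tx": 0,"ty": 0,"tz": 0,"wx": 0,"wy": 0,"wz": 0,"claw": 1}
  ]
}}

```text
time_s: 15.08
position: [0.4495, -0.0799, -0.0152]
tool_rot: [-3.142, -0.001, -0.288]
ft_force: [-0.6, -0.5, -5.3]
grip_width: 0.221
grasp_force: 60.5
```

```bash
python3 d.py g7.png 190 300 210 355;  python3 w.py w4.png
```

```text
{'time_s': 15.125, 'position': array([ 0.4496, -0.0792, -0.0152]), 'tool_rot': array([-3.1414, -0.0005, -0.2878]), 'ft_force': array([-0.1533, -0.2939, -5.9699]), 'grip_width': 0.21620054044098766, 'q': array([-0.2766,  0.5477,  2.0282,  0.0003,  0.5652,  1.5818])}
butt 0.77 [236.1, 270.9] [ 19.  -76.3]
butt 0.54 [206.5, 303.7] [  30.6 -210.5]
hammer_head 0.75 [264.7 256.7] [-23.3  11.3]
hammer_head 0.62 [203.3 304. ] [  35.  -216.3]
hammer_end 0.88 [252.3 376.6] [-201.7 -214.8]
hammer_end 0.23 [339.7 149.4] [ -4.8 293. ]
bracket 0.96 [216.6 368.3] [-109.2 -312.6]
bracket 0.87 [266.  256.9] [-15.4   4.6]
bracket 0.83 [317.6 322.6] [-216.9   -0.8]
-78 8 bright 174.0 x 19.44936403534784 46.09935960097624 z 33.84170329657081
-74 18 bright 181.0 x 19.156026429932925 47.45992442602399 z 34.95609702471605
-70 14 bright 180.0 x 19.063392267676615 46.88757121896805 z 35.826436066065924
-66 15 bright 179.0 x 19.81843434545519 45.627981892782536 z 35.12911837149688
-62 16 bright 184.0 x 20.437302325536955 45.072092660064556 z 34.859207838309274
-58 16 bright 185.0 x 19.096120471213684 44.95618621382613 z 35.30669304227654
-54 18 bright 187.0 x 19.14125234836133 41.62641879064171 z 34.74527533602657
15.375 [449.6 -78.6 -15.3] [-0.8 -0.6 -4.7] jig force [-0.6 -0.8] tcp jig [  -2.5 -213.9]
```

View pics/g7.png

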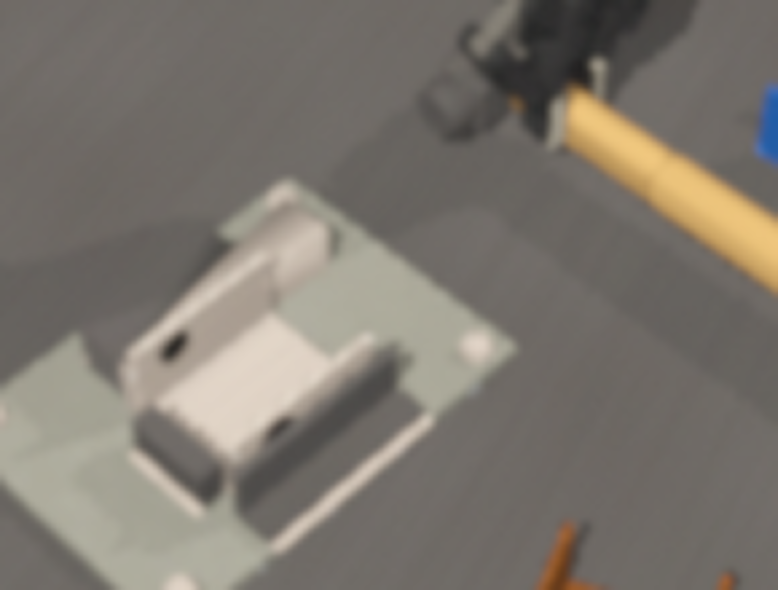

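The wedge is home: its butt is at jig y ≈ −77.5 (325,240), its straight side at x ≈ 20, so the bracket is on the fence. The hammer is free over clear bench, so I'll lay it down here.

Call:
{"api": "carry_out", "payload": {
  "rows": [
    {"tx": 0,"ty": 0,"tz": 0.5,"wx": 0,"wy": 0,"wz": 0,"claw": 1},
    {"tx": 0,"ty": 0,"tz": 0.5,"wx": 0,"wy": 0,"wz": 0,"claw": 1},
    {"tx": 0,"ty": 0,"tz": 0.25,"wx": 0,"wy": 0,"wz": 0,"claw": 1},
    {"tx": 0,"ty": 0,"tz": 0,"wx": 0,"wy": 0,"wz": 0,"claw": 1}
  ]
}}

```text
time_s: 15.88
position: [0.4493, -0.079, -0.0281]
tool_rot: [-3.142, 0.001, -0.287]
ft_force: [-0.3, 0.6, -5.8]
grip_width: 0.221
grasp_force: 60.5
```

Call:
{"api": "carry_out", "payload": {
  "rows": [
    {"tx": 0,"ty": 0,"tz": 0.1,"wx": 0,"wy": 0,"wz": 0,"claw": 1},
    {"tx": 0,"ty": 0,"tz": 0,"wx": 0,"wy": 0,"wz": 0,"claw": 1}
  ]
}}

```text
time_s: 16.12
position: [0.4495, -0.0791, -0.0288]
tool_rot: [3.142, -0.0, -0.287]
ft_force: [0.5, -0.3, -4.4]
grip_width: 0.218
grasp_force: 60.6
```

Call:
{"api": "carry_out", "payload": {
  "rows": [
    {"tx": 0,"ty": 0,"tz": 0.1,"wx": 0,"wy": 0,"wz": 0,"claw": 1},
    {"tx": 0,"ty": 0,"tz": 0,"wx": 0,"wy": 0,"wz": 0,"claw": 1}
  ]
}}

```text
time_s: 16.38
position: [0.4495, -0.0791, -0.0291]
tool_rot: [-3.142, -0.0, -0.287]
ft_force: [-3.4, -0.3, 10.1]
grip_width: 0.22
grasp_force: 62.5
```

It's on the bench. Releasing and backing off upward.

Call:
{"api": "carry_out", "payload": {
  "rows": [
    {"tx": 0,"ty": 0,"tz": 0,"wx": 0,"wy": 0,"wz": 0,"claw": 2.5},
    {"tx": 0,"ty": 0,"tz": 0,"wx": 0,"wy": 0,"wz": 0,"claw": 4},
    {"tx": 0,"ty": 0,"tz": 0,"wx": 0,"wy": 0,"wz": 0,"claw": 6},
    {"tx": 0,"ty": 0,"tz": 0,"wx": 0,"wy": 0,"wz": 0,"claw": 6},
    {"tx": 0,"ty": 0,"tz": 0,"wx": 0,"wy": 0,"wz": 0,"claw": 6},
    {"tx": 0,"ty": 0,"tz": -1,"wx": 0,"wy": 0,"wz": 0,"claw": 6},
    {"tx": 0,"ty": 0,"tz": -2,"wx": 0,"wy": 0,"wz": 0,"claw": 6},
    {"tx": 0,"ty": 0,"tz": -3,"wx": 0,"wy": 0,"wz": 0,"claw": 6}
  ]
}}

```text
time_s: 17.38
position: [0.449, -0.079, 0.031]
tool_rot: [-3.142, 0.001, -0.287]
ft_force: [-0.1, -0.9, 0.4]
grip_width: 0.701
grasp_force: 0.0
```

Call:
{"api": "carry_out", "payload": {
  "rows": [
    {"tx": 0,"ty": 0,"tz": -4,"wx": 0,"wy": 0,"wz": 0,"claw": 6},
    {"tx": 0,"ty": 0,"tz": -4,"wx": 0,"wy": 0,"wz": 0,"claw": 6},
    {"tx": 0,"ty": 3,"tz": -3,"wx": 0,"wy": 0,"wz": 0,"claw": 6},
    {"tx": 0,"ty": 5,"tz": 0,"wx": 0,"wy": 0,"wz": 0,"claw": 6},
    {"tx": 0,"ty": 5,"tz": 0,"wx": 0,"wy": 0,"wz": 0,"claw": 6},
    {"tx": 0,"ty": 5,"tz": 0,"wx": 0,"wy": 0,"wz": 0,"claw": 6},
    {"tx": 0,"ty": 0,"tz": 0,"wx": 0,"wy": 0,"wz": 0,"claw": 6},
    {"tx": 0,"ty": 0,"tz": 0,"wx": 0,"wy": 0,"wz": 0,"claw": 6}
  ]
}}

```text
time_s: 18.38
position: [0.3984, -0.2513, 0.1405]
tool_rot: [-3.141, -0.0, -0.287]
ft_force: [-0.3, 0.9, -0.4]
grip_width: 0.701
grasp_force: 0.0
```

```bash
python3 d.py g8.png 180 300 210 370; python3 w.py w5.png
python3 - <<'E'
from h import *
p,d=imaging.grab_frame("side")
for n in("hammer_head","hammer_end"):
  for r in mark_of("side",n)[:2]: print(n,r["p"],r["at"],at_d("side",r["at"],d))
E
```

```text
{'time_s': 18.425, 'position': array([ 0.3986, -0.2509,  0.1404]), 'tool_rot': array([-3.1414,  0.0001, -0.2863]), 'ft_force': array([-0.9682,  0.9999, -0.3954]), 'grip_width': 0.7026720399945154, 'q': array([-0.6608,  0.2833,  1.908 ,  0.0002,  0.9504,  1.1962])}
butt 0.62 [237.9, 267.6] [ 20.7 -66.4]
hammer_head 0.79 [204.6 303.6] [  32.4 -211.9]
hammer_head 0.57 [276. 247.] [-30.8  48.5]
hammer_head 0.39 [234.1 266.8] [ 27.9 -70.8]
hammer_end 0.85 [254.  375.1] [-202.2 -208.1]
hammer_end 0.23 [212.6 304. ] [  12.2 -191.4]
bracket 0.93 [263.2 258.3] [-11.7  -3.4]
bracket 0.82 [216.3 369.4] [-110.6 -315.5]
bracket 0.82 [402.9 323.3] [-333.2  132.3]
-78 6 bright 188.0 x 20.83493859399672 45.06044359082515 z 35.677357373916884
-74 16 bright 187.0 x 19.12888383530887 48.001421660931136 z 35.45362287572268
-70 17 bright 186.0 x 18.137455144526843 47.24734260264917 z 35.54129345388197
-66 15 bright 190.0 x 19.897520546609364 43.23333603071463 z 35.45527140202395
-62 18 bright 194.0 x 18.574094486099057 45.03866277774308 z 35.07924407504124
-58 15 bright 190.0 x 18.365554166423312 44.446729007405466 z 35.85882116334501
-54 14 bright 191.0 x 19.32212631642128 42.31759490008578 z 35.698531842835216
18.675 [ 398.7 -251.1  140.2] [-0.6  1.4 -0.1] jig force [-1.   1.2] tcp jig [  -2.4 -393.8]
hammer_head 0.84 [207.0, 303.0] [ 0.48157554 -0.07856229  0.02592991]
```

View pics/g8.png

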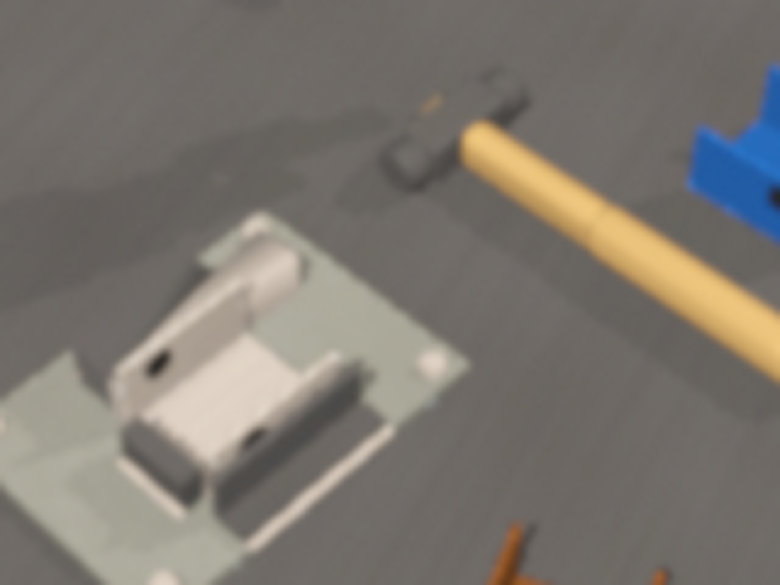

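The hammer lies flat with its head top at about 26–28 mm (450,130). The wedge is home (300,260), the bracket is against the fence, and the gripper is clear. Handing in.

```bash
python3 -c "
from h import *
print(arm.hand_in())"
```

```text
the job is handed in; nothing more can be done
None
```

Job handed in: the camera shows the wedge home, the bracket tight on the fence and the hammer laid flat on the bench without a drop; the hand-in returned no verdict.

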